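# Stand the bearing bracket up against the stop bar

## Task

The aluminium bearing bracket lies on its back on the rubber-faced inspection plate, bore up, with its foot sticking up. Without gripping it or picking it up, gently push the top of the foot over towards the stop bar (do not fling it) so that the bracket comes to stand on its foot, and then push it along the rubber until the front edge of the foot is fully home and square against the steel stop bar. Leave the tools and parts around it where they are, and finish clear of the bracket.

Things in the scene. Friction and masses are not known exactly. Their poses are not given: they have to be found in the camera images.
- fixture: Steel inspection plate fixed to the table, 300 x 360 mm (x by y), faced with black rubber: the working surface, 20 mm above the origin. Origin at table height, midway across, 135 mm in from the plate's far edge; x points to the stop bar (away from the robot, within 18 degrees), z up.
- stop (a point): Middle of the near face of the bright steel stop bar, at the level of the rubber (105 mm ahead of the plate's origin). The bar runs 120 mm to either side along the plate's y, is 22 mm thick and 25 mm high above the rubber; black screw heads 6 mm higher. Rigid: ease off when the foot meets it (fingers under 35 N on the bracket).
- bracket: Loose L-shaped aluminium bearing bracket, 0.5 to 0.75 kg, 90 mm wide. A foot and a wall, both 12 mm thick, meet at the heel. At the start the wall lies flat on the rubber, pointing to -x (towards the robot), and the foot stands up along +z, its underside at x = 0 facing the stop bar, its inner face at x = -12 mm. Origin: middle of the heel's outer edge, on the rubber; y along that edge.
- bore (a point): Centre of the bore, on the wall's back face, 62 mm from the heel. The bore, 37 mm across, goes right through the wall and through a round steel boss, 58 mm across, 15 mm proud of the wall on the inner side of the L (up at the start).
- wall_top (a point): Middle of the wall's free edge, on its back face, 100 mm from the heel's outer edge. On the rubber at the start; 100 mm above it once the bracket stands. Then the body's -x points up, and its z forward along the foot to the stop bar.
- heel_l (a point): Left end of the heel's outer edge, on the foot's underside, 45 mm to +y of the bracket's origin. Pushed at the top of the foot towards the stop bar, the bracket rolls over its heel (friction on the rubber 0.7 to 0.9), balances after about 52 degrees, then falls on by itself.
- heel_r (a point): Right end of the heel's outer edge, 45 mm to -y of the bracket's origin. Gussets, 8 mm thick with legs of 36 mm, fill the inner corner along both sides of the bracket.
- toe_l (a point): Left end of the foot's free edge, on its underside, 92 mm from the heel's outer edge. Up in the air at the start; once the bracket stands, on the rubber and nearest the stop bar.
- toe_r (a point): Right end of the foot's free edge, on its underside; otherwise as toe_l.
- setring: brass master setting ring, 52 mm outside, 32 mm bore, 18 mm high, lying flat on the rubber beside the bracket's left; origin: centre of its underside
- bolt: steel bolt standing on its head (25 mm across, 12 mm high; shank 14 mm, 57 mm high in all) on the rubber at the bracket's right; origin: centre of its underside
- mouse: black and grey computer mouse 105 x 60 x 33 mm on the table; origin: centre of its underside
- block123: steel setup block 75 x 50 x 25 mm with two holes, lying flat on the table; origin: centre of its underside
- dye: blue plastic bottle, 48 mm across, 115 mm high, on the table; origin: centre of its underside
- micrometer: green outside micrometer lying on the table left of the plate, about 150 mm long, 18 mm high; origin: under the middle of its bow
Not all that is in view belongs to the job. Of the things shaped like the bracket, the aluminium one is meant.

How it is judged:
By the outcome, as a careful person would: the job done as asked, in the order asked, and still so for the second after the job is handed in, with the robot touching nothing.
It also fails if it takes over 48 s, if anything falls off the work surface, if the arm or the gripper's body presses on something with over 40 N, if the wrist force passes 120 N, or if a joint passes its speed limit or range.

## Robot

A 6-joint arm with a two-finger parallel gripper is mounted at the origin on the work surface. World frame = base frame: x ahead of the robot, y to its left, z up, the work surface at z = 0. Lengths are in m, angles in rad, forces in N, time in s.
With the tool pointing down it reaches from about 0.35 to 0.85 m from the base axis. Payload 8.1 kg.
Tool frame: the origin (TCP) lies at the very end of the fingers, on their centre line; the grasp point (between the pads) lies robot.hold_point_z behind it (robot.hold_point_z is the distance from the TCP to the grasp point, in m); z points along the fingers, y is the direction in which the jaws open and shut (so a half turn about z gives the same grasp; the last joint's range is limited). The gripper opens to 93 mm and grips with 3 to 60 N. Pads are 15 mm wide; open, the fingers measure 128 mm over their backs; the gripper's body (75 mm by 188 mm) begins 65 mm behind the grasp point.
Start: joints at [-1.255, 0.13, 1.488, -0, 1.523, -0.085], TCP at [0.234, -0.552, 0.219] pointing down, gripper open.
Joint ranges: [-2.96, 2.96], [-0.89, 2.26], [0.02, 2.5], [-1.34, 4.48], [0, 2.73], [-2.66, 2.66]. Speed limits (rad/s): [2.39, 2.39, 2.79, 3.14, 3.14, 3.14].

## Interface

Orientations are given as a rotation vector (axis times angle).
In Python, from plant import robot, cams gives the robot as it stands. The module is installed in compiled form; this text tells all that it offers.
- The arm moves only by the tool step_arm, never from a script. Its argument "deltas" is a list of rows, each an object with "offset": the shift along the tool's x, y, z in cm, a list of three; "roll": the turn about the tool's z in rad. In form: [{"offset": [x, y, z], "roll": roll}, ...]. A call has 1 to 12 rows; each row shifts and turns the commanded pose from where the row before left it, along the tool's axes as they then stand; what a row does not reach is not made up. A row lasts 1/8 s, in which the tool goes at most 62.5 mm and 10.7 degrees, less where a joint would pass 70% of its speed; a pose out of reach is approached as far as the arm can. A call with a gripper value outside its range is refused whole. "fingers" is the finger opening in cm, from 0 to 9.3, set as the call begins (left out, the last holds). The fingers move at their own pace and stop on an object; "grip_force" is the grip in N (left out, the last holds). Time passes only in rows, so rows that do not move let the fingers close. It gives the time, the measured TCP pose, the force and the opening at its end, in the units of the state.
- robot.read_state(): the state, without advancing time (a new reading comes with each control period).
- cams.read_camera(name): name is "side" or "top" or "wrist"; returns a dict with "pixels" (384x512x3 uint8, red, green, blue), "fx", "fy", "cx", "cy" (pixels), "extrinsics" (4x4, takes a point from world to camera coordinates). Camera axes: x right, y down, z forward; pixel columns grow to the right and rows downward; lengths in m; the calibration is good to about 2 mm. A picture is of the moment at which its call begins. There is no depth.
- robot.close_job(): hands the job in, once; it reports no verdict.
Trained networks look in a picture, given as the dict that the camera call returned (one of the last four; its "shot" number tells which), for a name from the list of things; names that differ only in an ending like _2 or _b are one class to them, and where a whole thing is asked for, a point or a joint stands for the part that bears it (a point fixed in the world has none). Each returns a list of dicts, best first, with "score" (0 to 1); they miss things now and then, are a little off and sometimes report something else, mostly with a low value. They report only what shows in the picture. A call takes as long as a camera call. They do not tell look-alikes from the thing itself.
- cams.boxes_of(picture, thing): "xy" ([column, row] in pixels, amid what is visible of it).
- cams.silhouettes(picture, thing): "mask" (384x512 bool, what is visible of it) and "xy" ([column, row] in pixels, amid what is visible of it).
- cams.pinpoint(picture, thing): "xy" ([column, row] in pixels: a listed point, or the origin of a listed thing).
The state is a dict: "t": time; "q": joint angles; "dq": joint speeds; "joint_torque": joint torques, N m; "tool_pos": TCP position; "orientation": TCP orientation; "force": force on the tool from outside, world axes, zero at the start; "wrist_torque": the same for the moment, N m; "opening": finger opening in m.
Only numpy, scipy, OpenCV 4.12 (cv2) and the standard library are available. Lean on these libraries where they do the work, as an engineer would, in place of code of your own. Each camera call takes 0.05 s, during which the arm holds its last target. There are 200 camera calls.

## Working session

There is one attempt and no reset: what is moved stays moved. The work goes in short steps, Python scripts to look and compute and a tool call to move; the robot and the scene stay as the last step left them, time stands still between calls to the robot, and variables do not carry over. Pictures are saved under pics/ and viewed, about 8 in all and at most 12, crops included, and the job is handed in when it is done.

Besides the shell and the picture viewer there is one more tool, called after "Request:" by a JSON object that holds its "method" and its "body". step_arm: Moves the arm, as the interface text tells. Its arguments: {"type":"object","properties":{"deltas":{"type":"array"},"fingers":{"type":"number"},"grip_force":{"type":"number"}},"required":["deltas"]}

```bash
mkdir -p pics; cat > h.py <<'E'
import numpy as np, cv2
from plant import robot, cams
def ray(p,xy):
    E=np.array(p["extrinsics"]);R=E[:3,:3];t=E[:3,3]
    d=R.T@np.array([(xy[0]-p["cx"])/p["fx"],(xy[1]-p["cy"])/p["fy"],1]);return -R.T@t,d
def atz(p,xy,z):
    o,d=ray(p,xy);return o+d*(z-o[2])/d[2]
def tri(obs):
    A=0;b=0
    for p,xy in obs:
        o,d=ray(p,xy);d=d/np.linalg.norm(d);P=np.eye(3)-np.outer(d,d);A=A+P;b=b+P@o
    return np.linalg.solve(A,b)
def proj(p,X):
    E=np.array(p["extrinsics"]);c=E[:3,:3]@X+E[:3,3];return np.array([p["fx"]*c[0]/c[2]+p["cx"],p["fy"]*c[1]/c[2]+p["cy"]])
def save(n,*ps):
    cv2.imwrite("pics/"+n,np.vstack([p for p in ps])[:,:,::-1])
E
python3 - <<'E'
from h import *
np.set_printoptions(precision=3,suppress=True)
s=robot.read_state();print(s["t"],s["tool_pos"],s["orientation"],s["force"],robot.hold_point_z)
a=cams.read_camera("top");b=cams.read_camera("side")
img=np.hstack([a["pixels"],b["pixels"]]);cv2.imwrite("pics/top.png",cv2.resize(a["pixels"],(800,600))[:,:,::-1]);cv2.imwrite("pics/side.png",cv2.resize(b["pixels"],(800,600))[:,:,::-1])
for n in ["fixture","stop","bracket","bore","wall_top","heel_l","heel_r","toe_l","toe_r","setring","bolt"]:
    A=cams.pinpoint(a,n);B=cams.pinpoint(b,n)
    print(n,[(np.round(x["xy"],1),round(x["score"],2)) for x in A[:3]],[(np.round(x["xy"],1),round(x["score"],2)) for x in B[:3]])
    for x in A[:2]: print("   top@z.02",atz(a,x["xy"],.02))
    for x in B[:2]: print("   side@z.02",atz(b,x["xy"],.02))
    if A and B: print("   tri",tri([(a,A[0]["xy"]),(b,B[0]["xy"])]))
E
```

```text
0.0 [ 0.234 -0.552  0.218] [-3.077 -0.625  0.   ] [0.183 0.512 0.28 ] 0.0188
fixture [(array([276. , 182.7]), 0.88)] [(array([257.7, 213.8]), 0.66)]
   top@z.02 [ 0.573 -0.083  0.02 ]
   side@z.02 [ 0.568 -0.063  0.02 ]
   tri [ 0.578 -0.084 -0.001]
stop [(array([269.7, 153.1]), 0.87)] [(array([222.8, 202.1]), 0.72), (array([289.7, 217.1]), 0.62)]
   top@z.02 [ 0.677 -0.064  0.02 ]
   side@z.02 [ 0.684 -0.062  0.02 ]
   side@z.02 [ 0.481 -0.092  0.02 ]
   tri [ 0.681 -0.063  0.02 ]
bracket [(array([200.9, 248.9]), 0.96), (array([190.8, 198.4]), 0.93), (array([275.6, 192.8]), 0.86)] [(array([223.7, 293. ]), 0.85), (array([274.7, 214. ]), 0.7), (array([294.7, 309. ]), 0.67)]
   top@z.02 [0.354 0.175 0.02 ]
   top@z.02 [0.526 0.209 0.02 ]
   side@z.02 [0.511 0.221 0.02 ]
   side@z.02 [ 0.525 -0.084  0.02 ]
   tri [0.423 0.21  0.063]
bore [(array([180.4, 238.8]), 0.97), (array([281.7, 215.5]), 0.89), (array([175.1, 188.8]), 0.84)] [(array([270.2, 321.5]), 0.91), (array([194.6, 304.7]), 0.9), (array([292.7, 217.9]), 0.59)]
   top@z.02 [0.389 0.244 0.02 ]
   top@z.02 [ 0.461 -0.1    0.02 ]
[... 1562 characters left out ...]
9]), 0.85), (array([203.5, 239.2]), 0.74)] [(array([225. , 281.2]), 0.92), (array([285.2, 269.5]), 0.9), (array([207.7, 251.3]), 0.79)]
   top@z.02 [ 0.536 -0.036  0.02 ]
   top@z.02 [ 0.541 -0.132  0.02 ]
   side@z.02 [0.526 0.19  0.02 ]
   side@z.02 [0.412 0.091 0.02 ]
   tri [ 0.61  -0.016 -0.256]
setring [(array([242.5, 210.1]), 0.64), (array([276.9, 180.7]), 0.21)] [(array([269.3, 244. ]), 0.5)]
   top@z.02 [0.482 0.033 0.02 ]
   top@z.02 [ 0.58  -0.086  0.02 ]
   side@z.02 [0.486 0.03  0.02 ]
   tri [0.483 0.033 0.025]
bolt [(array([320.5, 176.3]), 0.54)] [(array([273.8, 177.3]), 0.52)]
   top@z.02 [ 0.592 -0.236  0.02 ]
   side@z.02 [ 0.603 -0.242  0.02 ]
   tri [ 0.595 -0.234  0.028]
```

View pics/top.png

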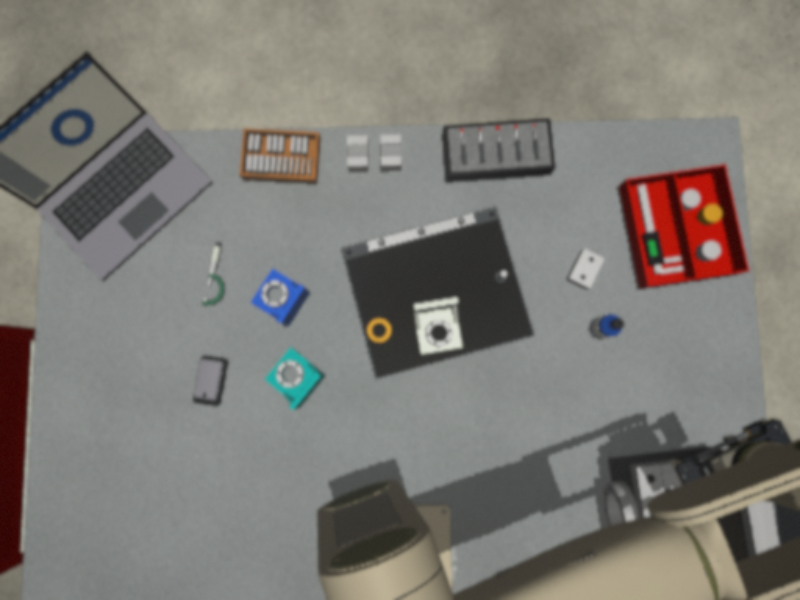

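View pics/side.png

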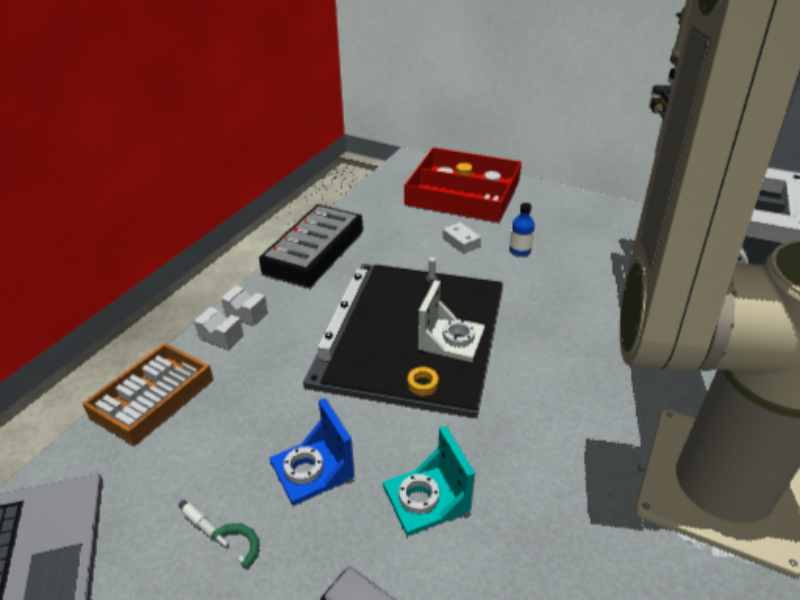

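Three L-brackets are in view (top image, 512 px frame): blue (179,190), teal (188,240) and bare metal (280,211). The bare-metal one on the rubber plate fits; the other two are painted and lie on the table. I'll confirm that in a crop and measure the yaws.

```bash
python3 - <<'E'
from h import *
np.set_printoptions(precision=4,suppress=True)
a=cams.read_camera("top");b=cams.read_camera("side")
c=np.hstack([cv2.resize(a["pixels"][125:250,210:350],(400,357)),cv2.resize(b["pixels"][160:270,190:330],(400,357))]);cv2.imwrite("pics/crop.png",c[:,:,::-1])
for p,n in((a,"top"),(b,"side")):
    m=cams.silhouettes(p,"fixture")[0]["mask"].astype(np.uint8)
    cs=max(cv2.findContours(m,0,2)[0],key=cv2.contourArea)
    w=np.array([atz(p,q[0],.02)[:2] for q in cs],np.float32)
    r=cv2.minAreaRect(w*1000);print(n,r)
for z,n in((.112,"toe_l"),(.02,"heel_l"),(.02,"bore"),(.02,"wall_top")):
    for p in(a,b):
        print(n,[(np.round(atz(p,x["xy"],z),4),round(x["score"],2)) for x in cams.pinpoint(p,n)])
E
```

```text
top ((559.7916259765625, -93.30307006835938), (299.3508605957031, 358.0008239746094), 14.075567245483398)
side ((562.2233276367188, -80.50837707519531), (302.3837890625, 372.9549255371094), 14.063275337219238)
toe_l [(array([0.381 , 0.1467, 0.112 ]), 0.95), (array([0.5652, 0.1768, 0.112 ]), 0.94), (array([ 0.5346, -0.033 ,  0.112 ]), 0.87), (array([0.4915, 0.2358, 0.112 ]), 0.87), (array([0.3169, 0.2083, 0.112 ]), 0.79), (array([ 0.5333, -0.1237,  0.112 ]), 0.62)]
toe_l [(array([ 0.5268, -0.0294,  0.112 ]), 0.95), (array([0.5555, 0.2053, 0.112 ]), 0.85), (array([0.3114, 0.2262, 0.112 ]), 0.81), (array([0.491, 0.251, 0.112]), 0.8), (array([ 0.5543, -0.1385,  0.112 ]), 0.72), (array([0.3861, 0.1648, 0.112 ]), 0.56)]
heel_l [(array([0.5578, 0.1844, 0.02  ]), 0.98), (array([0.3074, 0.215 , 0.02  ]), 0.96), (array([ 0.5349, -0.1262,  0.02  ]), 0.9), (array([0.3772, 0.1549, 0.02  ]), 0.68), (array([ 0.6778, -0.069 ,  0.02  ]), 0.28)]
heel_l [(array([ 0.5427, -0.1309,  0.02  ]), 0.92), (array([ 0.527, -0.035,  0.02 ]), 0.75), (array([0.3804, 0.1652, 0.02  ]), 0.69), (array([0.3238, 0.2332, 0.02  ]), 0.69), (array([0.5608, 0.1992, 0.02  ]), 0.63), (array([0.4845, 0.2493, 0.02  ]), 0.6)]
bore [(array([ 0.4681, -0.1045,  0.02  ]), 0.98), (array([0.5633, 0.2637, 0.02  ]), 0.84), (array([0.3896, 0.238 , 0.02  ]), 0.64)]
bore [(array([0.5521, 0.2717, 0.02  ]), 0.81), (array([ 0.4785, -0.1017,  0.02  ]), 0.8), (array([0.3792, 0.244 , 0.02  ]), 0.77)]
wall_top [(array([ 0.4305, -0.1057,  0.02  ]), 0.9), (array([0.5812, 0.2896, 0.02  ]), 0.82), (array([0.4124, 0.2543, 0.02  ]), 0.64)]
wall_top [(array([0.408, 0.26 , 0.02 ]), 0.81), (array([0.5832, 0.3016, 0.02  ]), 0.74), (array([ 0.4339, -0.1064,  0.02  ]), 0.58), (array([ 0.5252, -0.0835,  0.02  ]), 0.45)]
```

View pics/crop.png

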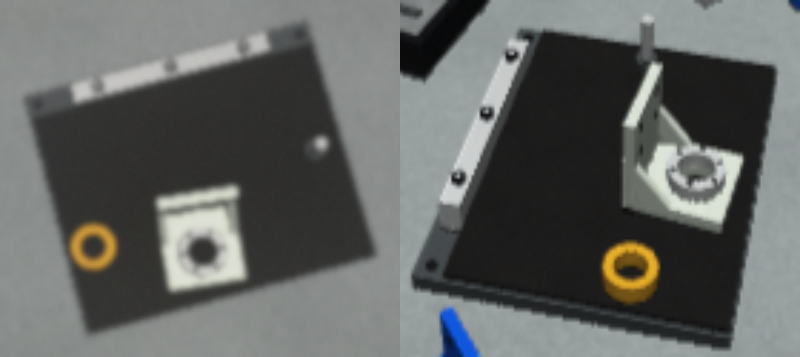

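The crop confirms it: bare aluminium bracket on the black rubber, foot upright (top crop around (198,195)), bar ahead, ring to its left, bolt to its right. The plate yaw is about 14°, the bracket's about 8.5°. I'm moving to a spot behind the foot.

Request:
{"method": "step_arm", "body": {"deltas": [{"offset": [0, 0, 0], "roll": 0.126}, {"offset": [0, 0, 0], "roll": 0.126}, {"offset": [3.1, -4.2, 0], "roll": 0}, {"offset": [3.1, -4.2, 0], "roll": 0}, {"offset": [3.1, -4.2, 0], "roll": 0}, {"offset": [3.1, -4.2, 0], "roll": 0}, {"offset": [3.1, -4.2, 0], "roll": 0}, {"offset": [3.1, -4.2, 0], "roll": 0}, {"offset": [3.1, -4.2, 0], "roll": 0}, {"offset": [3.1, -4.2, 0], "roll": 0}, {"offset": [3.1, -4.2, 0], "roll": 0}, {"offset": [3.1, -4.2, 0], "roll": 0}], "fingers": 4, "grip_force": 10}}

```text
t: 3.3
tool_pos: [0.4791, -0.0895, 0.219]
orientation: [3.133, 0.233, 0.001]
force: [0.8, -1.3, 0.7]
opening: 0.0399
```

```bash
python3 - <<'E'
from h import *
np.set_printoptions(precision=4,suppress=True)
w=cams.read_camera("wrist");s=robot.read_state();o=s["orientation"];print(s["tool_pos"],np.degrees(2*np.arctan2(o[1],o[0])),o)
cv2.imwrite("pics/w1.png",w["pixels"][:,:,::-1])
for z,n in((.112,"toe_l"),(.02,"bore"),(.02,"wall_top"),(.02,"heel_l"),(.02,"stop")):
    print(n,[(np.round(x["xy"]),np.round(atz(w,x["xy"],z),4),round(x["score"],2)) for x in cams.pinpoint(w,n)])
E
```

```text
[ 0.4811 -0.0844  0.2189] -351.31237625115324 [-3.1296 -0.2377 -0.0038]
toe_l [(array([211., 128.]), array([ 0.5269, -0.042 ,  0.112 ]), 0.98), (array([ 16., 234.]), array([0.3973, 0.136 , 0.112 ]), 0.75)]
bore [(array([259., 176.]), array([ 0.4707, -0.0954,  0.02  ]), 0.83), (array([ 11., 196.]), array([0.3987, 0.2131, 0.02  ]), 0.71)]
wall_top [(array([261., 204.]), array([ 0.4352, -0.1033,  0.02  ]), 0.89)]
heel_l [(array([ 67., 210.]), array([0.3898, 0.1426, 0.02  ]), 0.89), (array([43., 61.]), array([0.5675, 0.1687, 0.02  ]), 0.86), (array([  6., 115.]), array([0.5002, 0.2146, 0.02  ]), 0.84), (array([220., 129.]), array([ 0.5215, -0.0401,  0.02  ]), 0.75), (array([ 27., 247.]), array([0.3309, 0.1952, 0.02  ]), 0.7), (array([299., 127.]), array([ 0.5381, -0.1342,  0.02  ]), 0.62), (array([267.,  88.]), array([ 0.5764, -0.0882,  0.02  ]), 0.19)]
stop []
```

View pics/w1.png

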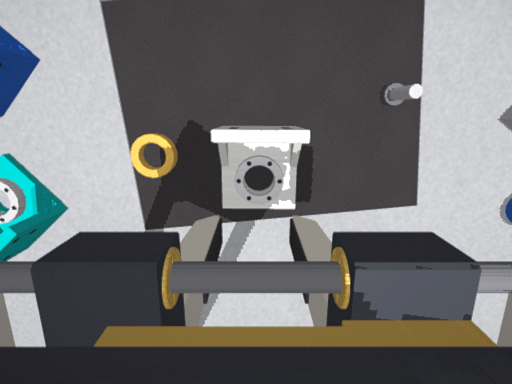

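The wrist view shows the foot edge at (212–309,131), parallel to the jaw line, with the boss at (259,177). Lateral offset is about 5 mm. Next I descend and approach slowly.

Request:
{"method": "step_arm", "body": {"deltas": [{"offset": [0, 0.5, 3], "roll": 0}, {"offset": [0, 0, 3], "roll": 0}, {"offset": [0, 0, 3], "roll": 0}, {"offset": [0, 0, 3], "roll": 0}, {"offset": [0.8, 0, 0], "roll": 0}, {"offset": [0.6, 0, 0], "roll": 0}, {"offset": [0.4, 0, 0], "roll": 0}, {"offset": [0, 0, 0], "roll": 0}]}}

```text
t: 4.6
tool_pos: [0.4981, -0.0936, 0.0999]
orientation: [3.132, 0.234, 0.003]
force: [-0.2, 0.0, -0.5]
opening: 0.0399
```

Request:
{"method": "step_arm", "body": {"deltas": [{"offset": [0.3, 0, 0], "roll": 0}, {"offset": [0.3, 0, 0], "roll": 0}, {"offset": [0.3, 0, 0], "roll": 0}, {"offset": [0.3, 0, 0], "roll": 0}, {"offset": [0, 0, 0], "roll": 0}]}}

```text
t: 5.22
tool_pos: [0.509, -0.0915, 0.0986]
orientation: [-3.133, -0.234, 0.0]
force: [0.2, -0.4, -0.8]
opening: 0.0399
```

```bash
python3 - <<'E'
from h import *
np.set_printoptions(precision=4,suppress=True)
w=cams.read_camera("wrist");b=cams.read_camera("side");s=robot.read_state();print(s["t"],s["tool_pos"],s["orientation"],s["force"])
c=np.hstack([w["pixels"][:384,150:400],cv2.resize(b["pixels"][150:270,190:330],(448,384))]);cv2.imwrite("pics/c2.png",c[:,:,::-1])
E
```

```text
5.325 [ 0.5088 -0.0916  0.0986] [-3.1329 -0.2336  0.0003] [-0.1595  0.6998 -0.2358]
```

View pics/c2.png

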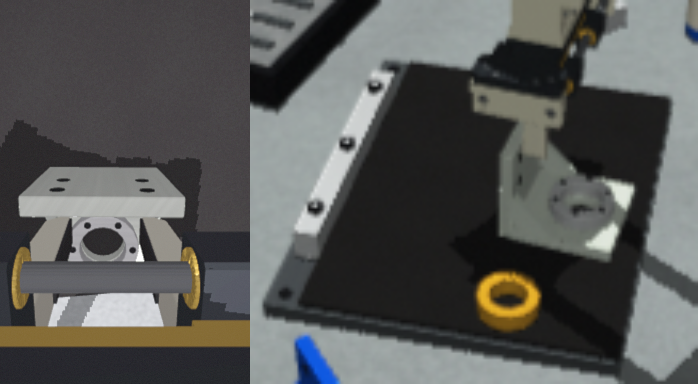

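The fingers are just behind the foot's top edge, centred and clear of the boss. I start the gentle tip along an arc.

Request:
{"method": "step_arm", "body": {"deltas": [{"offset": [0.25, 0, 0], "roll": 0}, {"offset": [0.25, 0, 0], "roll": 0}, {"offset": [0.25, 0, 0], "roll": 0}, {"offset": [0.25, 0, 0], "roll": 0}, {"offset": [0.25, 0, 0], "roll": 0}, {"offset": [0.25, 0, 0], "roll": 0}, {"offset": [0.25, 0, 0], "roll": 0}, {"offset": [0.25, 0, 0], "roll": 0}, {"offset": [0.25, 0, 0], "roll": 0}]}}

```text
t: 6.45
tool_pos: [0.5312, -0.0883, 0.0985]
orientation: [3.133, 0.234, -0.0]
force: [-0.7, -1.5, 0.9]
opening: 0.0399
```

```bash
cat > look.py <<'E'
from h import *
import sys
np.set_printoptions(precision=4,suppress=True)
b=cams.read_camera("side");s=robot.read_state();print(s["t"],s["tool_pos"],s["orientation"],s["force"])
cv2.imwrite("pics/"+sys.argv[1],cv2.resize(b["pixels"][150:270,190:330],(560,480))[:,:,::-1])
E
python3 look.py c3.png
```

```text
6.5 [ 0.5314 -0.0882  0.0985] [-3.1329 -0.2335 -0.0001] [-0.9792 -0.7253  0.1714]
```

View pics/c3.png

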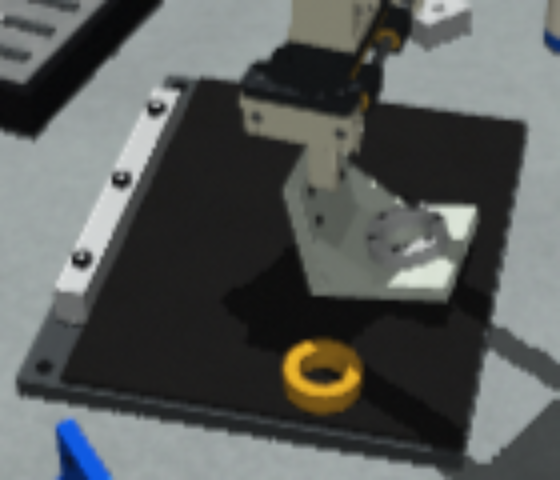

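It's rolling over its heel, at about 15°, with tiny forces. I continue along the arc.

Request:
{"method": "step_arm", "body": {"deltas": [{"offset": [0.24, 0, 0.04], "roll": 0}, {"offset": [0.24, 0, 0.04], "roll": 0}, {"offset": [0.24, 0, 0.05], "roll": 0}, {"offset": [0.24, 0, 0.05], "roll": 0}, {"offset": [0.24, 0, 0.06], "roll": 0}, {"offset": [0.24, 0, 0.06], "roll": 0}, {"offset": [0.24, 0, 0.07], "roll": 0}, {"offset": [0.24, 0, 0.07], "roll": 0}, {"offset": [0.24, 0, 0.08], "roll": 0}]}}

```text
t: 7.62
tool_pos: [0.5526, -0.0851, 0.0933]
orientation: [-3.133, -0.233, -0.0]
force: [0.1, -1.3, 1.9]
opening: 0.0402
```

Request:
{"method": "step_arm", "body": {"deltas": [{"offset": [0.23, 0, 0.11], "roll": 0}, {"offset": [0.23, 0, 0.11], "roll": 0}, {"offset": [0.23, 0, 0.12], "roll": 0}, {"offset": [0.22, 0, 0.12], "roll": 0}, {"offset": [0.22, 0, 0.13], "roll": 0}, {"offset": [0.22, 0, 0.14], "roll": 0}, {"offset": [0.2, 0, 0.15], "roll": 0}]}}

```text
t: 8.5
tool_pos: [0.5679, -0.0827, 0.0845]
orientation: [-3.133, -0.234, 0.0]
force: [-0.1, -0.2, 1.4]
opening: 0.0402
```

```bash
python3 look.py c4.png
```

```text
8.55 [ 0.5679 -0.0826  0.0843] [-3.1327 -0.2336  0.0003] [-0.1029 -0.1571  1.1439]
```

View pics/c4.png

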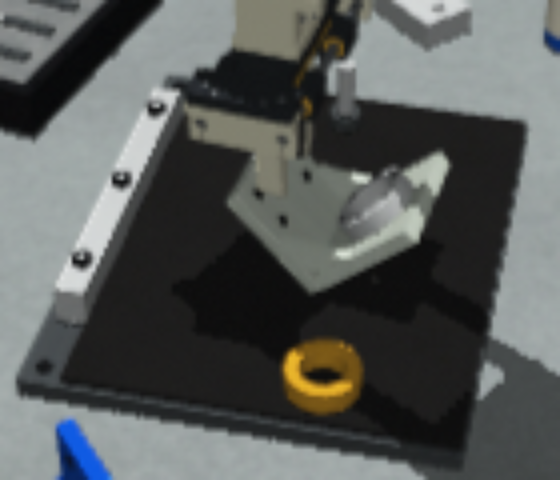

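About 42–45° now. I ease it past balance.

Request:
{"method": "step_arm", "body": {"deltas": [{"offset": [0.12, 0, 0.09], "roll": 0}, {"offset": [0.12, 0, 0.09], "roll": 0}, {"offset": [0.12, 0, 0.09], "roll": 0}, {"offset": [0.12, 0, 0.1], "roll": 0}, {"offset": [0.12, 0, 0.1], "roll": 0}, {"offset": [0.12, 0, 0.1], "roll": 0}]}}

```text
t: 9.3
tool_pos: [0.575, -0.0817, 0.0789]
orientation: [3.133, 0.234, 0.0]
force: [0.1, 0.5, -0.2]
opening: 0.04
```

Request:
{"method": "step_arm", "body": {"deltas": [{"offset": [0.12, 0, 0.1], "roll": 0}, {"offset": [0.12, 0, 0.1], "roll": 0}, {"offset": [0.12, 0, 0.1], "roll": 0}, {"offset": [0, 0, 0], "roll": 0}, {"offset": [0, 0, 0], "roll": 0}]}}

```text
t: 9.93
tool_pos: [0.5785, -0.0812, 0.076]
orientation: [3.133, 0.234, 0.0]
force: [0.3, 0.6, 0.5]
opening: 0.0398
```

```bash
python3 look.py c5.png
```

```text
9.975 [ 0.5785 -0.0812  0.076 ] [3.1329 0.2334 0.0001] [ 0.4733 -0.5979  0.2118]
```

View pics/c5.png

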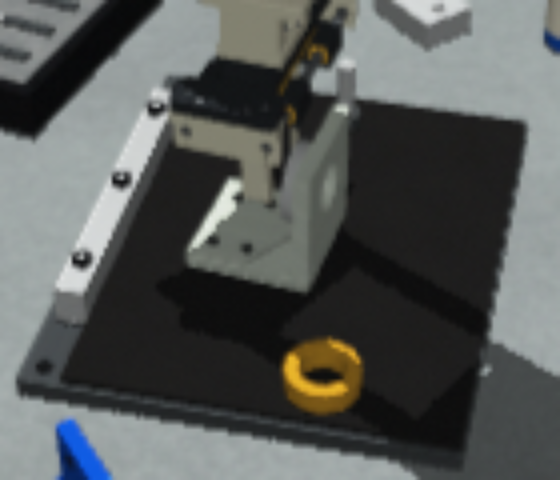

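The bracket stands on its foot. I lift clear and go back behind the wall.

Request:
{"method": "step_arm", "body": {"deltas": [{"offset": [0, 0, -3], "roll": 0}, {"offset": [0, 0, -4], "roll": 0}, {"offset": [0, 0, -4], "roll": 0}, {"offset": [0, 0, 0], "roll": 0}, {"offset": [-4, 0, 0], "roll": 0}, {"offset": [-4, 0, 0], "roll": 0}, {"offset": [-4, 0, 0], "roll": 0}, {"offset": [0, 0, 0], "roll": 0}]}}

```text
t: 10.98
tool_pos: [0.4573, -0.099, 0.1845]
orientation: [-3.132, -0.232, 0.003]
force: [0.6, 1.0, 0.1]
opening: 0.0402
```

```bash
cat > m.py <<'E'
from h import *
np.set_printoptions(precision=4,suppress=True)
s=robot.read_state();print(s["t"],s["tool_pos"],s["orientation"],s["force"])
b=cams.read_camera("side");w=cams.read_camera("wrist");a=cams.read_camera("top")
for nm,p in(("wrist",w),("top",a),("side",b)):
  for z,n in((.02,"heel_l"),(.02,"toe_l"),(.12,"wall_top"),(.02,"stop")):
    r=[(np.round(x["xy"]),np.round(atz(p,x["xy"],z)[:2],4),round(x["score"],2)) for x in cams.pinpoint(p,n)]
    print(nm,n,[q for q in r if q[1][1]<.08 and q[1][0]>.4])
E
cat >> m.py <<'E'
import sys
cv2.imwrite("pics/"+sys.argv[1],np.hstack([cv2.resize(a["pixels"][125:250,210:350],(400,357)),cv2.resize(w["pixels"],(400,300),interpolation=3)[:300] if 0 else cv2.copyMakeBorder(cv2.resize(w["pixels"],(400,300)),0,57,0,0,0)])[:,:,::-1])
E
python3 m.py d1.png
```

```text
10.975 [ 0.4573 -0.099   0.1845] [-3.1325 -0.2317  0.0032] [0.5812 1.0097 0.0564]
wrist heel_l [(array([295., 106.]), array([ 0.5387, -0.1302]), 0.96), (array([211., 106.]), array([ 0.5255, -0.0403]), 0.56)]
wrist toe_l [(array([301.,  11.]), array([ 0.6302, -0.119 ]), 0.65), (array([210.,  10.]), array([ 0.6178, -0.0294]), 0.59)]
wrist wall_top [(array([252.,  98.]), array([ 0.5356, -0.085 ]), 0.67)]
wrist stop []
top heel_l [(array([262., 200.]), array([ 0.5136, -0.0349]), 0.81)]
top toe_l [(array([286., 168.]), array([ 0.624, -0.12 ]), 0.74), (array([258., 169.]), array([ 0.6223, -0.0243]), 0.67)]
top wall_top [(array([280., 193.]), array([ 0.527 , -0.0913]), 0.5)]
top stop [(array([271., 152.]), array([ 0.6792, -0.0674]), 0.88)]
side heel_l [(array([264., 223.]), array([ 0.5352, -0.0359]), 0.91), (array([271., 202.]), array([ 0.5577, -0.1299]), 0.73)]
side toe_l [(array([247., 198.]), array([ 0.6298, -0.1128]), 0.86)]
side wall_top [(array([270., 186.]), array([ 0.5391, -0.0776]), 0.91), (array([272., 214.]), array([0.4836, 0.0203]), 0.53)]
side stop [(array([223., 199.]), array([ 0.6916, -0.0763]), 0.84)]
```

View pics/d1.png

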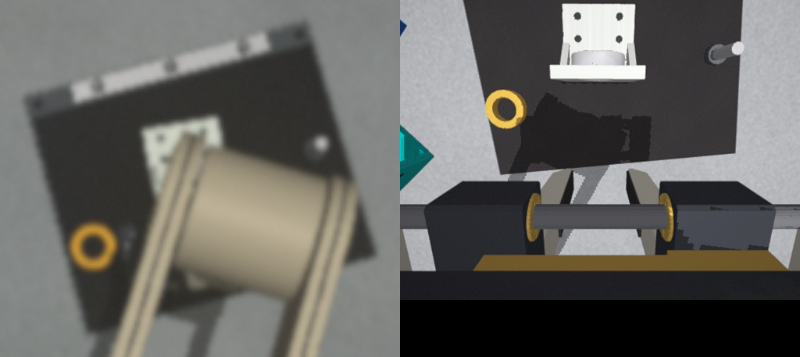

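It stands with yaw about 8.4° and a gap of about 55 mm to the bar. I align the tool with the plate (14.1°), descend behind the wall with the tip at 0.046 m so the gripper body clears the wall top, and come up to it.

Request:
{"method": "step_arm", "body": {"deltas": [{"offset": [0, 0, 0], "roll": -0.098}, {"offset": [0, 0.8, 0], "roll": 0}, {"offset": [0, 0, 4], "roll": 0}, {"offset": [0, 0, 4], "roll": 0}, {"offset": [0, 0, 3.5], "roll": 0}, {"offset": [0, 0, 2.3], "roll": 0}, {"offset": [0, 0, 0], "roll": 0}, {"offset": [1.5, 0, 0], "roll": 0}, {"offset": [1.5, 0, 0], "roll": 0}, {"offset": [0, 0, 0], "roll": 0}]}}

```text
t: 12.98
tool_pos: [0.4932, -0.0994, 0.0493]
orientation: [3.117, 0.388, 0.004]
force: [-0.2, 0.3, -0.3]
opening: 0.04
```

Request:
{"method": "step_arm", "body": {"deltas": [{"offset": [0.5, 0, 0], "roll": 0}, {"offset": [0.5, 0, 0], "roll": 0}, {"offset": [0.5, 0, 0], "roll": 0}, {"offset": [0.4, 0, 0], "roll": 0}, {"offset": [0.4, 0, 0], "roll": 0}, {"offset": [0.4, 0, 0], "roll": 0}, {"offset": [0.4, 0, 0], "roll": 0}, {"offset": [0.4, 0, 0], "roll": 0}]}}

```text
t: 13.98
tool_pos: [0.5246, -0.0911, 0.0478]
orientation: [3.117, 0.386, -0.002]
force: [-4.0, -4.2, 2.9]
opening: 0.0398
```

```bash
python3 m.py d2.png
```

```text
13.975 [ 0.5246 -0.0911  0.0478] [ 3.1173  0.3864 -0.0016] [-4.008  -4.2368  2.9398]
wrist heel_l [(array([185., 194.]), array([ 0.5266, -0.0413]), 0.8)]
wrist toe_l [(array([188.,  48.]), array([ 0.6169, -0.0261]), 0.89), (array([339.,  60.]), array([ 0.6329, -0.116 ]), 0.79)]
wrist wall_top []
wrist stop []
top heel_l []
top toe_l []
top wall_top []
top stop [(array([272., 153.]), array([ 0.6773, -0.0725]), 0.9), (array([245., 213.]), array([0.4729, 0.0235]), 0.2)]
side heel_l [(array([271., 206.]), array([ 0.5494, -0.1136]), 0.95), (array([262., 226.]), array([ 0.5341, -0.0255]), 0.67)]
side toe_l [(array([244., 194.]), array([ 0.6487, -0.1246]), 0.88), (array([234., 219.]), array([ 0.6175, -0.0123]), 0.61)]
side wall_top []
side stop [(array([223., 199.]), array([ 0.6912, -0.0733]), 0.56)]
```

View pics/d2.png

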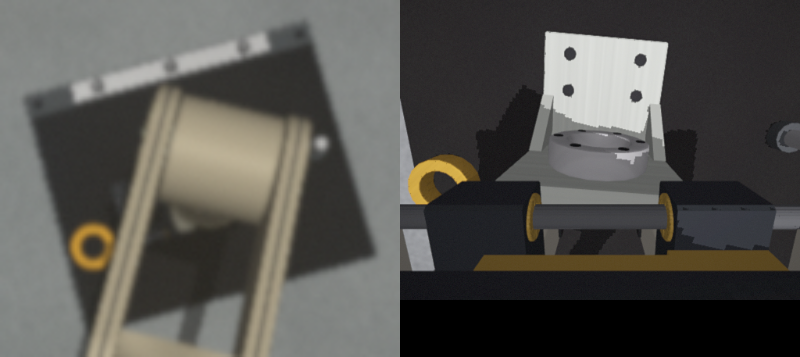

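Contact is made; the bracket is turning square (10° of 14°). About 55 mm to go.

Request:
{"method": "step_arm", "body": {"deltas": [{"offset": [0.3, 0, 0], "roll": 0}, {"offset": [0.4, 0, 0], "roll": 0}, {"offset": [0.4, 0, 0], "roll": 0}, {"offset": [0.4, 0, 0], "roll": 0}, {"offset": [0.4, 0, 0], "roll": 0}, {"offset": [0.4, 0, 0], "roll": 0}, {"offset": [0.4, 0, 0], "roll": 0}, {"offset": [0.4, 0, 0], "roll": 0}, {"offset": [0.4, 0, 0], "roll": 0}, {"offset": [0.4, 0, 0], "roll": 0}, {"offset": [0.4, 0, 0], "roll": 0}]}}

```text
t: 16.1
tool_pos: [0.5657, -0.0803, 0.0477]
orientation: [-3.117, -0.387, 0.003]
force: [-7.9, -2.8, 4.6]
opening: 0.0402
```

```bash
python3 m.py d3.png
```

```text
16.1 [ 0.5657 -0.0803  0.0477] [-3.1173 -0.3868  0.0034] [-7.9354 -2.7628  4.5768]
wrist heel_l [(array([476., 233.]), array([ 0.5904, -0.2331]), 0.58)]
wrist toe_l [(array([182.,  57.]), array([ 0.6521, -0.0125]), 0.94), (array([330.,  58.]), array([ 0.6735, -0.0997]), 0.6)]
wrist wall_top []
wrist stop [(array([278.,  31.]), array([ 0.6802, -0.0652]), 0.7)]
top heel_l []
top toe_l []
top wall_top []
top stop [(array([269., 152.]), array([ 0.6807, -0.0632]), 0.74)]
side heel_l [(array([253., 221.]), array([ 0.5653, -0.0288]), 0.93), (array([262., 200.]), array([ 0.5855, -0.1224]), 0.74)]
side toe_l [(array([232., 195.]), array([ 0.6764, -0.1012]), 0.67), (array([222., 221.]), array([0.6429, 0.0082]), 0.62)]
side wall_top []
side stop [(array([225., 202.]), array([ 0.6794, -0.0658]), 0.7), (array([222., 217.]), array([ 0.6521, -0.0026]), 0.5)]
```

Request:
{"method": "step_arm", "body": {"deltas": [{"offset": [0.2, 0, 0], "roll": 0}, {"offset": [0.2, 0, 0], "roll": 0}, {"offset": [0.2, 0, 0], "roll": 0}, {"offset": [0.2, 0, 0], "roll": 0}]}}

```text
t: 17.35
tool_pos: [0.5742, -0.0784, 0.0477]
orientation: [-3.118, -0.387, 0.0]
force: [-3.6, -1.3, -1.3]
opening: 0.0399
```

Request:
{"method": "step_arm", "body": {"deltas": [{"offset": [0.1, 0, 0], "roll": 0}, {"offset": [0.1, 0, 0], "roll": 0}, {"offset": [0.1, 0, 0], "roll": 0}]}}

```text
t: 17.73
tool_pos: [0.5771, -0.0776, 0.0478]
orientation: [-3.118, -0.387, 0.0]
force: [-4.0, -1.2, -2.8]
opening: 0.0403
```

```bash
python3 m.py d4.png
```

```text
17.725 [ 0.5771 -0.0776  0.0478] [-3.1176 -0.3866  0.0002] [-3.9601 -1.217  -2.7576]
wrist heel_l [(array([331.,  58.]), array([ 0.6848, -0.0975]), 0.56)]
wrist toe_l [(array([182.,  53.]), array([ 0.6656, -0.0094]), 0.75), (array([329.,  59.]), array([ 0.6841, -0.0963]), 0.6)]
wrist wall_top []
wrist stop [(array([277.,  50.]), array([ 0.6811, -0.0643]), 0.96)]
top heel_l []
top toe_l []
top wall_top []
top stop []
side heel_l [(array([256., 199.]), array([ 0.6036, -0.121 ]), 0.87), (array([249., 224.]), array([ 0.5722, -0.0151]), 0.75)]
side toe_l [(array([226., 196.]), array([ 0.6918, -0.09  ]), 0.73)]
side wall_top []
side stop [(array([222., 200.]), array([ 0.6919, -0.0688]), 0.55)]
```

View pics/d4.png

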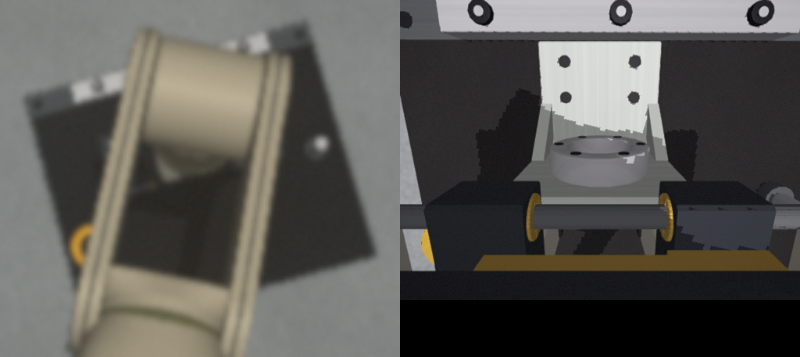

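The foot edge is square and nearly at the bar (wrist view, edge at row 41). I creep in, watching force.

Request:
{"method": "step_arm", "body": {"deltas": [{"offset": [0.05, 0, 0], "roll": 0}, {"offset": [0.05, 0, 0], "roll": 0}, {"offset": [0.05, 0, 0], "roll": 0}, {"offset": [0.05, 0, 0], "roll": 0}]}}

```text
t: 18.98
tool_pos: [0.5787, -0.0774, 0.0481]
orientation: [3.117, 0.387, -0.001]
force: [-6.7, -0.4, 2.7]
opening: 0.0401
```

Request:
{"method": "step_arm", "body": {"deltas": [{"offset": [0.05, 0, 0], "roll": 0}, {"offset": [0.05, 0, 0], "roll": 0}]}}

```text
t: 19.23
tool_pos: [0.5797, -0.0772, 0.0481]
orientation: [3.117, 0.387, -0.001]
force: [-6.8, -2.1, 1.4]
opening: 0.0398
```

Request:
{"method": "step_arm", "body": {"deltas": [{"offset": [0.05, 0, 0], "roll": 0}, {"offset": [0.05, 0, 0], "roll": 0}]}}

```text
t: 19.48
tool_pos: [0.5801, -0.0771, 0.0482]
orientation: [3.117, 0.387, -0.003]
force: [-12.1, -1.7, 6.4]
opening: 0.0399
```

Request:
{"method": "step_arm", "body": {"deltas": [{"offset": [0.05, 0, 0], "roll": 0}]}}

```text
t: 19.6
tool_pos: [0.5801, -0.0771, 0.0483]
orientation: [3.118, 0.386, -0.005]
force: [-14.9, -1.9, 9.2]
opening: 0.0402
```

Request:
{"method": "step_arm", "body": {"deltas": [{"offset": [0.05, 0, 0], "roll": 0}]}}

```text
t: 19.73
tool_pos: [0.5801, -0.0771, 0.0484]
orientation: [3.118, 0.386, -0.006]
force: [-19.0, -2.3, 13.2]
opening: 0.0397
```

Firm contact with the stop: the TCP has stopped and force has risen to about 19 N. I ease off, back away and lift.

Request:
{"method": "step_arm", "body": {"deltas": [{"offset": [0, 0, 0], "roll": 0}, {"offset": [-0.1, 0, 0], "roll": 0}, {"offset": [-0.2, 0, 0], "roll": 0}, {"offset": [-0.5, 0, 0], "roll": 0}, {"offset": [-1.5, 0, 0], "roll": 0}, {"offset": [-3, 0, 0], "roll": 0}, {"offset": [-3, 0, 0], "roll": 0}, {"offset": [0, 0, -3], "roll": 0}, {"offset": [0, 0, -5], "roll": 0}, {"offset": [0, 0, -5], "roll": 0}, {"offset": [0, 0, 0], "roll": 0}]}}

```text
t: 21.1
tool_pos: [0.5049, -0.0977, 0.1837]
orientation: [3.114, 0.386, 0.015]
force: [-0.5, -0.2, -0.8]
opening: 0.0399
```

```bash
sed -i 's/^cv2.imwrite.*/cv2.imwrite("pics\/"+sys.argv[1],np.hstack([cv2.resize(w["pixels"][0:150,160:360],(400,300)),cv2.resize(b["pixels"][160:250,200:320],(400,300))])[:,:,::-1])/' m.py; python3 m.py e1.png
```

```text
21.1 [ 0.5049 -0.0977  0.1837] [3.1136 0.3863 0.0151] [-0.4658 -0.1989 -0.801 ]
wrist heel_l [(array([212.,  97.]), array([ 0.5744, -0.0325]), 0.94), (array([299.,  94.]), array([ 0.5993, -0.1204]), 0.62)]
wrist toe_l []
wrist wall_top [(array([256.,  81.]), array([ 0.5907, -0.0756]), 0.8)]
wrist stop []
top heel_l [(array([261., 182.]), array([ 0.5762, -0.0329]), 0.73), (array([278., 150.]), array([ 0.6864, -0.0938]), 0.16)]
top toe_l [(array([255., 155.]), array([ 0.6702, -0.0128]), 0.73), (array([280., 151.]), array([ 0.6852, -0.1   ]), 0.53)]
top wall_top [(array([275., 172.]), array([ 0.5952, -0.077 ]), 0.57)]
top stop [(array([271., 154.]), array([ 0.6728, -0.07  ]), 0.59)]
side heel_l [(array([256., 199.]), array([ 0.6043, -0.1191]), 0.96), (array([247., 224.]), array([ 0.5754, -0.0121]), 0.87), (array([220., 217.]), array([ 0.6566, -0.0007]), 0.51)]
side toe_l [(array([219., 216.]), array([ 0.6618, -0.0043]), 0.9), (array([225., 193.]), array([ 0.7002, -0.1036]), 0.75)]
side wall_top [(array([251., 181.]), array([ 0.594, -0.074]), 0.83), (array([252., 193.]), array([ 0.5674, -0.0309]), 0.35)]
side stop [(array([224., 200.]), array([ 0.686 , -0.0692]), 0.78)]
```

View pics/e1.png

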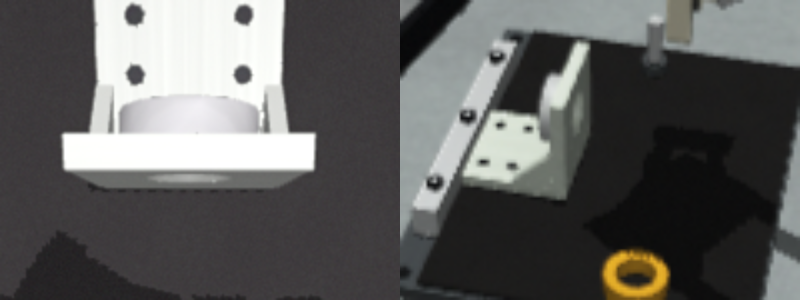

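It looks home and square. One close look at the seam from above, since time allows.

Request:
{"method": "step_arm", "body": {"deltas": [{"offset": [0, 0, -4], "roll": 0}, {"offset": [4, 0, -2], "roll": 0}, {"offset": [4, 0, 0], "roll": 0}, {"offset": [0, 0, 0], "roll": 0}, {"offset": [0, 0, 0], "roll": 0}]}}

```text
t: 22.48
tool_pos: [0.5785, -0.0772, 0.2374]
orientation: [-3.117, -0.387, 0.002]
force: [0.2, -0.3, 0.2]
opening: 0.0398
```

```bash
sed -i 's/^cv2.imwrite.*/cv2.imwrite("pics\/"+sys.argv[1],cv2.resize(w["pixels"][0:180,150:390],(800,600),interpolation=2)[:,:,::-1])/' m.py; python3 m.py e2.png
```

```text
22.475 [ 0.5785 -0.0772  0.2374] [-3.1174 -0.3871  0.002 ] [ 0.1501 -0.2818  0.2015]
wrist heel_l [(array([290., 159.]), array([ 0.599 , -0.1177]), 0.74), (array([220., 161.]), array([ 0.574 , -0.0308]), 0.58), (array([256., 166.]), array([ 0.5784, -0.0776]), 0.45)]
wrist toe_l [(array([294.,  85.]), array([ 0.6882, -0.0985]), 0.87), (array([219.,  82.]), array([ 0.6691, -0.0079]), 0.71)]
wrist wall_top [(array([258., 177.]), array([ 0.5854, -0.0777]), 0.69)]
wrist stop [(array([264.,  86.]), array([ 0.677, -0.063]), 0.84), (array([476., 288.]), array([ 0.4841, -0.4319]), 0.69), (array([294.,  85.]), array([ 0.6876, -0.0979]), 0.43)]
top heel_l [(array([261., 181.]), array([ 0.579 , -0.0319]), 0.57)]
top toe_l [(array([255., 157.]), array([ 0.6643, -0.012 ]), 0.41)]
top wall_top []
top stop []
side heel_l [(array([255., 199.]), array([ 0.6057, -0.1173]), 0.88), (array([250., 220.]), array([ 0.5762, -0.0288]), 0.71)]
side toe_l [(array([226., 196.]), array([ 0.6903, -0.0892]), 0.91), (array([216., 218.]), array([0.664 , 0.0083]), 0.74)]
side wall_top [(array([254., 182.]), array([ 0.5861, -0.0755]), 0.61)]
side stop [(array([222., 199.]), array([ 0.6928, -0.0725]), 0.59)]
```

```bash
python3 - <<'E'
from h import *
g=cv2.cvtColor(cams.read_camera("wrist")["pixels"],cv2.COLOR_RGB2GRAY)
print(g[66:100,[205,212,222,228,236,246,256,266,276,284,290,300,308]].tolist().__repr__().replace("], ","],\n"))
E
```

```text
[[225, 225, 226, 225, 225, 225, 225, 76, 225, 223, 224, 222, 222],
[224, 223, 224, 224, 223, 223, 224, 66, 224, 224, 223, 224, 223],
[221, 221, 222, 221, 221, 222, 221, 90, 222, 222, 221, 221, 222],
[220, 220, 219, 220, 219, 219, 219, 188, 219, 219, 218, 219, 219],
[221, 220, 220, 220, 221, 220, 219, 235, 219, 218, 218, 218, 218],
[222, 221, 221, 221, 220, 221, 219, 243, 219, 218, 217, 217, 217],
[220, 220, 219, 219, 219, 219, 219, 244, 217, 217, 217, 216, 216],
[220, 219, 219, 219, 218, 218, 218, 242, 218, 217, 216, 215, 215],
[222, 222, 220, 219, 219, 219, 219, 175, 220, 219, 220, 218, 218],
[221, 222, 220, 221, 220, 220, 220, 93, 221, 221, 220, 220, 220],
[221, 221, 220, 220, 221, 221, 221, 71, 221, 220, 220, 220, 220],
[221, 221, 221, 221, 221, 221, 221, 67, 221, 220, 220, 219, 219],
[222, 223, 222, 222, 223, 221, 222, 91, 221, 219, 220, 219, 219],
[222, 222, 220, 221, 220, 220, 219, 209, 219, 217, 218, 219, 218],
[222, 222, 221, 221, 221, 221, 220, 222, 218, 219, 219, 218, 218],
[223, 223, 224, 223, 223, 223, 222, 222, 222, 221, 222, 222, 217],
[163, 162, 162, 163, 164, 169, 171
[... 395 characters left out ...]
3, 246, 52, 49],
[52, 51, 244, 239, 239, 247, 242, 245, 247, 244, 246, 52, 51],
[50, 53, 244, 239, 239, 246, 242, 245, 247, 244, 245, 53, 51],
[50, 53, 244, 238, 241, 246, 242, 244, 247, 243, 246, 54, 54],
[52, 52, 244, 239, 238, 246, 242, 244, 207, 243, 245, 54, 53],
[52, 48, 243, 239, 163, 246, 242, 244, 126, 244, 245, 54, 50],
[51, 51, 243, 240, 103, 246, 242, 245, 76, 244, 245, 49, 52],
[50, 51, 243, 240, 77, 246, 241, 245, 71, 243, 245, 52, 52],
[52, 51, 242, 240, 67, 246, 241, 243, 74, 243, 245, 53, 53],
[52, 52, 242, 239, 68, 246, 241, 244, 70, 243, 245, 52, 52],
[52, 52, 242, 240, 79, 246, 242, 243, 70, 243, 245, 55, 53],
[50, 50, 243, 238, 137, 246, 241, 243, 139, 243, 245, 52, 51]]
```

The seam is uniform across the full foot width to sub-pixel, so I'm handing in.

```bash
python3 -c "
from h import *
print(robot.close_job(), robot.read_state()['t'])"
```

```text
the job is handed in; nothing more can be done
the job is handed in; nothing more can be done
```

The aluminium bracket now stands on its foot, with the foot's front edge against the stop bar and square to it. I handed the job in at about 22.5 s of the 48 s.

- **Tipping:** I pushed the top of the foot over slowly along an arc, with forces of about 2 N, until it fell past balance by itself. The bracket was never gripped.
- **Pushing home:** I set the tool to the plate's 14° and pushed the wall's back with two fingers, which turned the bracket square from about 8°. The tool stopped moving and the force along the push rose to about 19 N (limit 35 N). I then eased off, backed away and lifted clear.

**Last checks**
- **Squareness:** In the wrist image the line between foot and bar looks the same across the whole foot width, to under a pixel. It cannot separate a gap under about 1 mm from the bar's face seen at an angle, so "fully home" rests mainly on the force rise.
- **Disagreement:** Single network points scattered by several mm. The heel corners suggested up to 1.8° of skew, which I took as noise because the image edges are level.
- **Neighbouring parts:** The ring and bolt looked undisturbed in the last side view. The path passed well clear of everything else, but I did not re-check those parts at the end.
- **Not seen:** My last enlarged picture was refused by the 12-picture limit, so I judged the line between foot and bar from pixel values.

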